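# Clear the file out of the tool box and shut the lid

### The job

The file left leaning out of the red tool box keeps its lid from closing. Take the file out and lower it upright, blade down, into the blue tool cup (put it in, do not drop it), let go, then shut the tool box lid fully without slamming it. Leave the cup standing and do not disturb the multimeter, the cell pack or the pliers.

Things in the scene. Friction and masses are not known exactly. Their poses are not given: they have to be found in the camera images.
- toolbox: small red steel tool box fixed to the bench, 170 (x) by 260 (y) by 83 mm high without lid, 3 mm sheet; origin centre of underside, z up. Its -x side is the front, turned to the robot's left; the lid is hinged on its +x side. Open-topped, 80 mm deep inside; a 50 mm high divider along its y leaves a 69 mm wide compartment at the front, where the file stands. Latches on the front at y = -88, +88 mm
- lid (a joint): lid, a 0.45 kg steel shell: 174 mm from hinge to front edge, 264 mm wide, 30 mm skirt. 0 = shut, grows as it opens (rad); starts at 1.1 to 1.4, standing up to 0.27 m above the bench, leaning a little to the front. Its stiff hinge (0.5 N m friction) keeps it where it is left; it takes 2 to 4 N at the front edge to move. Shut, its top is 113 mm above the bench
- lid_hinge (a point): midpoint of the lid's hinge line, which runs along the tool box's y at its rear top edge, 83 mm above the bench
- lid_edge (a point): on the moving lid: middle of the front edge of its outer (top) face, 174 mm along the lid from the hinge line and 30 mm out from it; z is the face's outward normal, x points back to the hinge side. A folding handle, 12 mm proud, lies on that face 55 to 96 mm from the hinge, 63 mm to either side of the middle; the rest is flat
- file: hand file, 200 mm, about 0.13 kg: dark steel blade 22 (y) by 5 (x) mm, 110 mm long, brass ferrule 19 mm across, round yellow handle from 125 to 200 mm, 28 mm at its thickest. Origin at the blade's tip, z along the file to the handle end. It leans about 38 degrees from upright out over the box's front rim, tip on the compartment floor, handle outside, up and to the robot's left
- file_grip (a point): point on the file's axis inside the handle, 158 mm from the tip, a good place to grip; axes as the file's
- cup: loose blue steel tool cup, straight-sided, empty: 66 mm outside, 60 mm inside, 110 mm high, 5 mm bottom, 0.45 kg; origin at the centre of its underside, z up. It stands to the left or to the right of the tool box
- cup_rim (a point): centre of the cup's mouth, 110 mm above its underside
- multimeter: loose orange and black multimeter lying flat, 180 (x) by 85 (y) by 42 mm; origin at the centre of its underside. Bystander, on the other side of the tool box from the cup
- cell_pack: loose block of white battery cells in black holders, 126 (x) by 84 (y) by 68 mm; origin at the centre of its underside. Bystander
- pliers: loose long-nose pliers with red handles lying flat, about 175 (x) by 53 (y) by 12 mm; origin near the middle of its underside. Bystander
Mind the look-alikes: they are no part of the job. What is meant by the cup is not green or purple, and is the smaller of those in its own colour.

How it is judged:
By the outcome, as a careful person would: the job done as asked, in the order asked, and still so for the second after the job is handed in, with the robot touching nothing.
It also fails if it takes over 62 s, if anything falls off the work surface, if the arm or the gripper's body presses on something with over 40 N, if the wrist force passes 120 N, or if a joint passes its speed limit or range.

### The arm

A 6-joint arm with a two-finger parallel gripper is mounted at the origin on the work surface. World frame = base frame: x ahead of the robot, y to its left, z up, the work surface at z = 0. Lengths are in m, angles in rad, forces in N, time in s.
With the tool pointing down it reaches from about 0.3 to 0.875 m from the base axis. Payload 6.4 kg.
Tool frame: the origin (TCP) lies between the finger pads; the fingertips stand 25 mm ahead of it and the grasp point (between the pads) lies 6 mm ahead of it; z points along the fingers, y is the line along which they close (so a half turn about z gives the same grasp; the last joint's range is limited). The gripper opens to 85 mm and grips with 20 to 120 N. Pads are 22 mm wide; open, the fingers measure 114 mm over their backs; the gripper's body (76 mm by 85 mm) begins 54 mm behind the grasp point. The pads swing forward as they close: fully open they stand 13 mm farther back than shut.
Start: joints at [-1.509, 0.181, 1.607, -0, 1.354, -0.206], TCP at [0.152, -0.555, 0.225] pointing down, gripper open.
Joint ranges: [-2.99, 2.99], [-0.89, 2.07], [0.3, 2.58], [-1.14, 4.28], [0, 2.63], [-3.12, 3.12]. Speed limits (rad/s): [2.57, 2.57, 3.01, 3.14, 3.14, 3.14].

### API

Orientations are given as a unit quaternion [w, x, y, z].
In Python, from bench import ctrl gives the robot as it stands.
- The arm moves only by the tool servo_tool, never from a script. Its argument "series" is text: rows parted by semicolons, each of 7 numbers parted by spaces: the gripper command: -1 is fully open, 1 is shut, values between are in proportion, then the shift along the tool's x, y, z in m, then the turn, a rotation vector about the tool's x, y, z in degrees. A call has 1 to 12 rows; each row is the pose to reach, as a shift and turn from the pose commanded when the call began, along the tool's axes at that moment; what a row does not reach only later rows make up. A row lasts 1/12 s, in which the tool goes at most 41.7 mm and 7.16 degrees, less where a joint would pass 70% of its speed; a pose out of reach is approached as far as the arm can. A call with a gripper value outside its range is refused whole. The fingers move at their own pace and stop on an object; the grip force is fixed at half the most. Time passes only in rows, so rows that repeat a pose let the fingers close. It gives the time, the measured TCP pose, the force, the opening and the grip force at its end, in the units of the state.
- ctrl.get_obs(): the state, without advancing time (a new reading comes with each control period).
- ctrl.camera(name): name is "side" or "top" or "wrist"; returns a dict with "img" (384x512x3 uint8, red, green, blue), "z_map" (384x512 float32, m along the optical axis (not along the pixel's ray), 0 where there is no reading), "fovy" (degrees; the focal length in pixels is half the picture's height over the tangent of half this angle, whatever the lens; pixels are square), "cx", "cy" (the principal point, pixels), "k1" (the pictures are not rectified: a ray, as slopes to the right and down, at radius r is drawn at 1 + k1 r^2 times it, then the intrinsics apply), "extrinsics" (4x4, takes a point from camera to world coordinates); the wrist camera has in their place "T_tool_cam" (4x4, takes a point from camera to tool coordinates, whose origin is the TCP and whose axes are the flange's). Camera axes: x right, y down, z forward; pixel columns grow to the right and rows downward; lengths in m; the calibration is good to about 2 mm. A picture is of the moment at which its call begins: read the wrist's pose just before it.
- ctrl.hand_in(): hands the job in; it is judged then, once.
The state is a dict: "time_s": time; "q": joint angles; "dq": joint speeds; "joint_efforts": joint torques, N m; "eef_pos": TCP position; "eef_rot": TCP orientation; "wrist_force": force on the tool from outside, world axes, zero at the start; "torque": the same for the moment, N m; "opening": opening from 0.0 (shut) to 1.0 (fully open); "grasp_force": force on a finger pad.
Only numpy, scipy, OpenCV 4.12 (cv2) and the standard library are available. Lean on these libraries where they do the work, as an engineer would, in place of code of your own. Each camera call takes 0.05 s, during which the arm holds its last target. There are 200 camera calls.

## Working session

There is one attempt and no reset: what is moved stays moved. The work goes in short steps, Python scripts to look and compute and a tool call to move; the robot and the scene stay as the last step left them, time stands still between calls to the robot, and variables do not carry over. Pictures are saved under pics/ and viewed, at most 12 in all, crops included, and the job is handed in when it is done.

Besides the shell and the picture viewer there is one more tool, called after "Request:" as name(argument=value, ...), one argument or row to a line, values as JSON. servo_tool: Moves the arm, as the interface text tells. Its arguments: {"type":"object","properties":{"series":{"type":"string"}},"required":["series"]}

```bash
mkdir -p pics; ls; cat > h.py <<'E'
import numpy as np, cv2, pickle
from bench import ctrl
from scipy.spatial.transform import Rotation as R
def snap(name):
    o=ctrl.get_obs(); c=ctrl.camera(name); c=dict(c); 
    if name=="wrist":
        T=np.eye(4); q=o["eef_rot"]; T[:3,:3]=R.from_quat([q[1],q[2],q[3],q[0]]).as_matrix(); T[:3,3]=o["eef_pos"]
        c["extrinsics"]=T@np.array(c["T_tool_cam"])
    return c
def pts(c):
    h,w=c["z_map"].shape; f=h/2/np.tan(np.radians(c["fovy"])/2)
    K=np.array([[f,0,c["cx"]],[0,f,c["cy"]],[0,0,1]])
    u,v=np.meshgrid(np.arange(w),np.arange(h))
    uv=np.stack([u,v],-1).reshape(-1,1,2).astype(np.float64)
    s=cv2.undistortPoints(uv,K,np.array([c["k1"],0,0,0.]),None,None,None) if False else cv2.undistortPoints(uv,K,np.array([c["k1"],0,0,0.]))
    s=s.reshape(h,w,2); z=c["z_map"][...,None]
    P=np.concatenate([s*z,z],-1); E=np.array(c["extrinsics"])
    W=P@E[:3,:3].T+E[:3,3]; W[c["z_map"]<=0]=np.nan
    return W
def save(c,fn): cv2.imwrite(fn,c["img"][...,::-1])
E
python3 - <<'E'
from h import *
a=snap("top");b=snap("side")
pickle.dump((a,b),open("c.pkl","wb"))
im=np.vstack([a["img"],b["img"]])
print(a["extrinsics"],b["extrinsics"],a["k1"],a["fovy"],b["k1"])
save(a,"pics/top.png");save(b,"pics/side.png");print(ctrl.get_obs())
E
```

```text
pics
[[-0.02957954 -0.99730631  0.06712062  0.47153925]
 [-0.9995328   0.0289949  -0.00966802 -0.02540352]
 [ 0.00769582 -0.06737523 -0.99769803  1.1062719 ]
 [ 0.          0.          0.          1.        ]] [[-0.58741065 -0.48631483  0.6468745  -0.27236265]
 [-0.80916155  0.33874264 -0.48011561  0.54935034]
 [ 0.01436337 -0.805451   -0.5924883   0.82262381]
 [ 0.          0.          0.          1.        ]] -0.0991115206270113 55.1429241203829 -0.0016515601733311342
{'time_s': 0.1, 'q': array([-1.50929185e+00,  1.81483133e-01,  1.60791337e+00, -1.88269576e-05,
        1.35379082e+00, -2.06292279e-01]), 'dq': array([-0.00025974, -0.00329143, -0.00306622,  0.00076626,  0.00066664,
       -0.00118009]), 'joint_efforts': array([-2.51761918e-05, -4.45880270e+01, -3.52239311e+01, -2.61571586e-04,
        4.22085926e-03, -1.81773265e-05]), 'eef_pos': array([ 0.15213256, -0.55398181,  0.22396244]), 'eef_rot': array([-7.95912440e-04,  9.91048411e-01,  1.33500605e-01,  4.85048566e-05]), 'wrist_force': array([-0.19103095, -0.4341972 ,  0.38608889]), 'torque': array([-0.04072384, -0.02555266,  0.01192584]), 'grasp_force': 0.0, 'opening': 1.0010600483344703}
```

View pics/top.png

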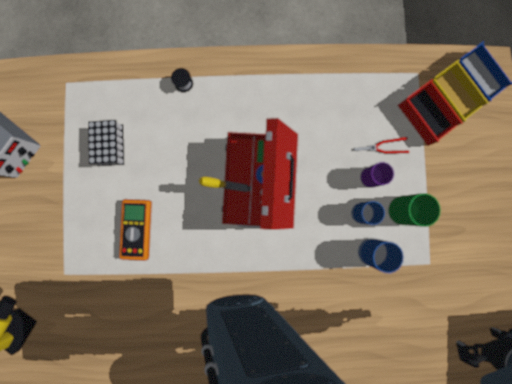

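View pics/side.png

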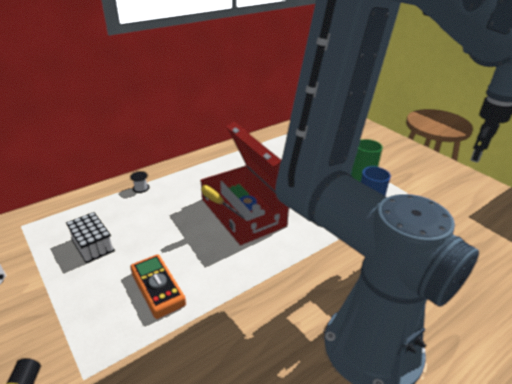

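The top view shows the red box at about (255,180), with its lid on the right and the yellow handle at (210,182). Cup-like things: blue (368,213), blue (381,255), green (414,210) and purple (377,175). The smaller blue one at (368,213) looks like the cup meant. I'll confirm it by size and in a crop.

```bash
python3 - <<'E'
from h import *
a,b=pickle.load(open("c.pkl","rb"))
np.set_printoptions(precision=4,suppress=True)
W=pts(a); hsv=cv2.cvtColor(a["img"],cv2.COLOR_RGB2HSV)
print("bench z",np.nanmedian(W[90:270,70:110,2]))
H,S,V=[hsv[...,i] for i in range(3)]
# blue cups
for (u,v) in [(368,213),(381,255)]:
    m=((H>95)&(H<125)&(S>90)); roi=np.zeros_like(m); roi[v-22:v+22,u-26:u+26]=1
    P=W[m&roi]; zt=np.nanpercentile(P[:,2],97)
    r=P[P[:,2]>zt-.008]
    A=np.c_[2*r[:,:2],np.ones(len(r))]; s=np.linalg.lstsq(A,(r[:,:2]**2).sum(1),rcond=None)[0]
    print("cup",(u,v),"ztop",zt,"centre",s[:2],"R",np.sqrt(s[2]+s[0]**2+s[1]**2),len(r), r[:,:2].min(0),r[:,:2].max(0))
# file handle
for n,c in (("top",a),("side",b)):
    Wc=pts(c); h=cv2.cvtColor(c["img"],cv2.COLOR_RGB2HSV)
    m=(h[...,0]>20)&(h[...,0]<34)&(h[...,1]>150)&(h[...,2]>90)
    roi=np.zeros_like(m)
    if n=="top": roi[165:200,190:240]=1
    else: roi[170:215,190:235]=1
    P=Wc[m&roi]; P=P[~np.isnan(P[:,0])]
    v,u=np.where(m&roi)
    mu=P.mean(0); d=np.linalg.svd(P-mu)[2][0]; d*=np.sign(d[2]); t=(P-mu)@d
    print(n,len(P),mu,d,np.degrees(np.arccos(d[2])),t.min(),t.max(),u.min(),u.max(),v.min(),v.max(), "top z",P[:,2].max())
# box rim: red pts at z .075-.09 
m=((H<8)|(H>172))&(S>120); roi=np.zeros_like(m); roi[110:235,215:305]=1
P=W[m&roi]; 
for lo,hi in((.07,.095),(.2,.35)):
    r=P[(P[:,2]>lo)&(P[:,2]<hi)]; print(lo,len(r),r.min(0),r.max(0)); 
    rc=cv2.minAreaRect((r[:,:2]*1000).astype(np.float32)); print(rc,cv2.boxPoints(rc))
cv2.imwrite("pics/crop.png",cv2.resize(a["img"][100:280,200:450,::-1],None,fx=3.2,fy=3.2)[:600,:800])
E
```

```text
bench z 0.002175237251760942
cup (368, 213) ztop 0.11274365638295639 centre [ 0.4634 -0.3517] R 0.03083100198554523 93 [ 0.4323 -0.384 ] [ 0.4953 -0.3199]
cup (381, 255) ztop 0.14389922370069638 centre [ 0.3461 -0.3761] R 0.039775627500358166 102 [ 0.3069 -0.4164] [ 0.3852 -0.3348]
top 184 [0.5574 0.0847 0.1461] [0.0811 0.6979 0.7116] 44.6368401455334 -0.04157642610288045 0.02881505059079488 200 222 177 187 top z 0.16584951488825583
side 185 [0.5533 0.0863 0.1327] [-0.6598  0.4807  0.5776] 54.718701889403796 -0.19960564257895075 0.03167680996262843 202 221 185 202 top z 0.16364807091326605
0.07 156 [ 0.439  -0.0429  0.07  ] [0.7025 0.0594 0.0884]
((570.932373046875, 6.110790252685547), (102.57530975341797, 262.0247497558594), 88.9986801147461) [[439.0437 -42.8795]
 [701.0284 -47.4585]
 [702.821   55.1011]
 [440.8363  59.6801]]
0.2 2058 [ 0.4341 -0.1106  0.2   ] [ 0.6942 -0.0424  0.2592]
((564.17529296875, -77.05510711669922), (52.06206130981445, 258.23876953125), 85.16973876953125) [[ 433.3225  -92.1213]
 [ 690.6442 -113.8661]
 [ 695.0281  -61.9889]
 [ 437.7064  -40.2441]]
```

View pics/crop.png

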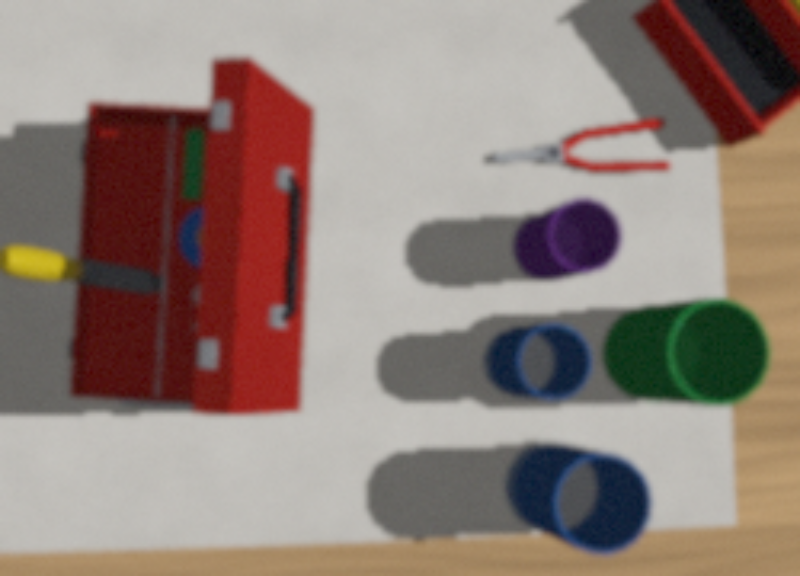

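The crop confirms it: the blue cup at (368,213) has a rim at 110 mm and R≈31 mm, which matches. The other blue one is 144 mm high with R≈40 mm. Next I need the file axis from two views, plus the heights of neighbouring things.

```bash
cat >> h.py <<'E'
def rays(c,uv):
    h=c["z_map"].shape[0]; f=h/2/np.tan(np.radians(c["fovy"])/2)
    K=np.array([[f,0,c["cx"]],[0,f,c["cy"]],[0,0,1]])
    s=cv2.undistortPoints(np.array(uv,float).reshape(-1,1,2),K,np.array([c["k1"],0,0,0.])).reshape(-1,2)
    d=np.c_[s,np.ones(len(s))]; E=np.array(c["extrinsics"]); return E[:3,3],d@E[:3,:3].T
def axis(views):
    "views: (camera,mask); intersect the planes through the mask midlines"
    n=[];o=[];cen=[]
    for c,m in views:
        v,u=np.where(m); p=np.c_[u,v].astype(float); mu=p.mean(0); d=np.linalg.svd(p-mu)[2][0]; 
        O,r=rays(c,[mu-8*d,mu+8*d,mu]); k=np.cross(r[0],r[1]); n.append(k/np.linalg.norm(k)); o.append(O);cen.append(r[2])
    d=np.cross(n[0],n[1]); d/=np.linalg.norm(d); d*=np.sign(d[2])
    p=np.linalg.solve(np.array([n[0],n[1],d]),[n[0]@o[0],n[1]@o[1],0])
    # points nearest to each centroid ray
    out=[]
    for O,r in zip(o,cen):
        A=np.c_[d,-r]; t=np.linalg.lstsq(A,O-p,rcond=None)[0]; out.append(p+t[0]*d)
    return d,out
def goto(pos,Rm):
    "shift (m) and rotvec (deg) in present tool axes; commanded pose taken as measured"
    o=ctrl.get_obs();q=o["eef_rot"];R0=R.from_quat([q[1],q[2],q[3],q[0]])
    return R0.inv().apply(np.array(pos)-o["eef_pos"]),np.degrees((R0.inv()*R.from_matrix(Rm)).as_rotvec())
E
python3 - <<'E'
from h import *
a,b=pickle.load(open("c.pkl","rb"))
np.set_printoptions(precision=4,suppress=True)
vs=[]
for c,(v0,v1,u0,u1) in ((a,(165,200,190,240)),(b,(170,215,190,235))):
    h=cv2.cvtColor(c["img"],cv2.COLOR_RGB2HSV)
    m=((h[...,0]>18)&(h[...,0]<36)&(h[...,1]>130)&(h[...,2]>80)).astype(np.uint8); r=np.zeros_like(m); r[v0:v1,u0:u1]=1
    n,l,st,_=cv2.connectedComponentsWithStats(m*r); i=1+np.argmax(st[1:,4]); print(st[i]); vs.append((c,l==i))
d,P=axis(vs); print("axis",d,np.degrees(np.arccos(d[2])),P)
for p in P:
    t=(p[2]-.003)/d[2]; tip=p-t*d; print("s from tip",t,"tip",tip,"grip",tip+.158*d)
# handle end by blade: heights of neighbours
W=pts(a)
for n,(v0,v1,u0,u1) in dict(green=(190,230,390,440),purple=(160,190,360,395),pliers=(135,155,350,410)).items():
    q=W[v0:v1,u0:u1].reshape(-1,3); q=q[q[:,2]>.05] if n!="pliers" else q
    zt=np.nanpercentile(q[:,2],97); q=q[q[:,2]>zt-.01]; print(n,zt,q.min(0),q.max(0))
# pregrasp
zt=-d; y=np.cross([0,0,1.],zt); y/=np.linalg.norm(y); 
for s in(1,-1):
    Y=s*y; X=np.cross(Y,zt); print(s,"tool y",Y,goto([0,0,0],np.c_[X,Y,zt])[1])
c=snap("wrist"); print(c["T_tool_cam"],c["fovy"])
E
```

```text
[199 177  26  11 210]
[202 185  21  18 211]
axis [0.0596 0.6029 0.7956] 37.28680062484794 [array([0.5582, 0.0851, 0.1306]), array([0.558 , 0.083 , 0.1278])]
s from tip 0.1604343651741058 tip [ 0.5486 -0.0116  0.003 ] grip [0.5581 0.0837 0.1287]
s from tip 0.15690819282868465 tip [ 0.5486 -0.0116  0.003 ] grip [0.5581 0.0837 0.1287]
green 0.15444349655655898 [ 0.4231 -0.523   0.1445] [ 0.5112 -0.4331  0.1572]
purple 0.1138815446031299 [ 0.5407 -0.4194  0.104 ] [ 0.6054 -0.3535  0.1159]
pliers 0.014582679480253184 [ 0.6389 -0.5143  0.0046] [ 0.7012 -0.3257  0.0177]
1 tool y [ 0.9951 -0.0984  0.    ] [-22.4804 -32.676  -66.4164]
-1 tool y [-0.9951  0.0984 -0.    ] [-36.0063  24.7716 106.4798]
[[ 0.     -0.9558 -0.2939  0.0763]
 [ 1.      0.      0.0001  0.0003]
 [-0.0001 -0.2939  0.9558 -0.1498]
 [ 0.      0.      0.      1.    ]] 66.82737421093643
```

Request:
servo_tool(
  series="-1 0 0 -0.03 0 0 0; -1 0.01 -0.01 -0.06 -2 -3 -6; -1 0.03 -0.03 -0.09 -4 -5 -11; -1 0.05 -0.05 -0.12 -5 -8 -16; -1 0.07 -0.07 -0.15 -7 -10 -21; -1 0.09 -0.09 -0.18 -9 -13 -26; -1 0.12 -0.12 -0.19 -11 -16 -32; -1 0.145 -0.145 -0.195 -13 -19 -39; -1 0.17 -0.17 -0.2 -15 -22 -45; -1 0.2 -0.195 -0.2 -17 -25 -51; -1 0.225 -0.22 -0.2 -19 -28 -57; -1 0.25 -0.245 -0.2 -20.5 -30 -61",
)

```text
time_s: 1.15
eef_pos: [0.3287, -0.25, 0.4249]
eef_rot: [0.2, 0.738, 0.605, -0.221]
wrist_force: [1.3, -0.9, 0.3]
opening: 1.001
grasp_force: 0.0
```

```bash
cat > g.py <<'E'
from h import *
np.set_printoptions(precision=4,suppress=True)
d=np.array([.0596,.6029,.7956]); z=-d; Y=np.cross([0,0,1.],z); Y/=np.linalg.norm(Y); RG=np.c_[np.cross(Y,z),Y,z]
grip=np.array([.5581,.0837,.1287]); G=grip+.006*d
E
python3 - <<'E'
from g import *
o=ctrl.get_obs(); print(o["eef_pos"],o["q"])
print(goto([.5656,.1597,.40],RG),goto(G+.12*d,RG))
E
```

```text
[ 0.3287 -0.25    0.4249] [-0.5161 -0.4196  1.8666 -0.564   1.4686 -0.325 ]
(array([ 0.384 ,  0.1551, -0.2304]), array([-1.7312, -2.501 , -5.1238])) (array([ 0.4814,  0.1503, -0.0898]), array([-1.7312, -2.501 , -5.1238]))
```

Request:
servo_tool(
  series="-1 0.032 0.013 -0.019 0 0 0; -1 0.064 0.026 -0.038 -1 -1 -1; -1 0.096 0.039 -0.058 -1 -2 -2; -1 0.128 0.052 -0.077 -1 -2 -3; -1 0.16 0.065 -0.096 -1.7 -2.5 -4; -1 0.192 0.078 -0.115 -1.7 -2.5 -5; -1 0.224 0.09 -0.134 -1.7 -2.5 -5; -1 0.256 0.103 -0.154 -1.7 -2.5 -5; -1 0.288 0.116 -0.173 -1.7 -2.5 -5; -1 0.32 0.129 -0.192 -1.7 -2.5 -5; -1 0.352 0.142 -0.211 -1.7 -2.5 -5.1; -1 0.384 0.155 -0.23 -1.7 -2.5 -5.1",
)

```text
time_s: 2.15
eef_pos: [0.5682, 0.158, 0.4001]
eef_rot: [0.213, 0.704, 0.634, -0.237]
wrist_force: [0.9, -1.2, 1.3]
opening: 1.0
grasp_force: 0.0
```

```bash
python3 - <<'E'
from g import *
o=ctrl.get_obs(); print(o["eef_pos"],o["q"])
print(goto(G+.12*d,RG),goto(G+.1*d,RG))
E
```

```text
[0.5682 0.158  0.4001] [ 0.3681  0.3707  1.1551 -0.6007  1.8869  0.3603]
(array([ 0.1044, -0.0026,  0.1357]), array([-0.2385, -0.1558, -0.254 ])) (array([ 0.1044, -0.0025,  0.1557]), array([-0.2385, -0.1558, -0.254 ]))
```

Request:
servo_tool(
  series="-1 0.026 -0.001 0.034 0 0 0; -1 0.052 -0.001 0.068 0 0 0; -1 0.078 -0.002 0.1 -0.2 -0.2 -0.2; -1 0.104 -0.003 0.125 -0.2 -0.2 -0.2; -1 0.104 -0.003 0.135 -0.2 -0.2 -0.2; -1 0.104 -0.003 0.135 -0.2 -0.2 -0.2",
)

```text
time_s: 2.65
eef_pos: [0.5629, 0.1564, 0.227]
eef_rot: [0.214, 0.701, 0.636, -0.241]
wrist_force: [0.5, -0.1, -0.0]
opening: 1.0
grasp_force: 0.0
```

```bash
python3 - <<'E'
from g import *
c=snap("wrist"); save(c,"pics/w1.png"); pickle.dump(c,open("w1.pkl","wb"))
o=ctrl.get_obs(); print(o["eef_pos"],goto(G,RG))
W=pts(c); h=cv2.cvtColor(c["img"],cv2.COLOR_RGB2HSV)
m=((h[...,0]>18)&(h[...,0]<36)&(h[...,1]>130)&(h[...,2]>80)).astype(np.uint8)
n,l,st,ce=cv2.connectedComponentsWithStats(m); i=1+np.argmax(st[1:,4]); print(st[i],ce[i])
P=W[l==i]; P=P[~np.isnan(P[:,0])]; L=(P-o["eef_pos"])@RG; print("tool coords",np.percentile(L,[2,50,98],axis=0))
for lo in np.arange(L[:,2].min(),L[:,2].max(),.015):
    k=L[(L[:,2]>=lo)&(L[:,2]<lo+.015)]; print(lo,len(k),k[:,:2].min(0),k[:,:2].max(0)) if len(k)>5 else 0
E
```

```text
[0.5646 0.1569 0.2304] (array([0.0034, 0.001 , 0.1194]), array([-0.1188,  0.1343, -0.0537]))
[ 421  244   64   59 1507] [454.4711 280.1241]
tool coords [[-1.179   1.1237  1.4487]
 [-1.1071  1.3513  1.5353]
 [-0.9792  1.4708  1.6813]]
1.4271301592712748 16 [-1.1791  1.4307] [-1.1471  1.4728]
1.4421301592712747 36 [-1.189   1.1718] [-1.1389  1.4741]
1.4571301592712746 79 [-1.1906  1.135 ] [-1.1321  1.471 ]
1.4721301592712746 132 [-1.1841  1.1064] [-1.1207  1.4712]
1.4871301592712745 148 [-1.1696  1.1122] [-1.1072  1.4714]
1.5021301592712744 151 [-1.1591  1.1021] [-1.0997  1.474 ]
1.5171301592712743 147 [-1.1529  1.093 ] [-1.0876  1.4757]
1.5321301592712742 141 [-1.1372  1.0977] [-1.0761  1.4763]
1.547130159271274 127 [-1.1251  1.118 ] [-1.0584  1.4756]
1.562130159271274 95 [-1.1001  1.1935] [-1.0482  1.4738]
1.5771301592712739 96 [-1.0918  1.2084] [-1.043   1.4739]
1.5921301592712738 74 [-1.0691  1.2352] [-1.0305  1.4786]
1.6071301592712737 79 [-1.0691  1.2387] [-1.0203  1.4733]
1.6221301592712736 52 [-1.0475  1.3307] [-0.9977  1.4739]
1.6371301592712735 37 [-1.0268  1.3359] [-0.9964  1.4727]
1.6521301592712734 33 [-1.0177  1.3518] [-0.9823  1.477 ]
1.6671301592712733 26 [-1.009   1.3421] [-0.9679  1.4673]
1.6821301592712732 9 [-0.9826  1.417 ] [-0.9609  1.4706]
1.697130159271273 8 [-0.9876  1.4107] [-0.9563  1.4702]
1.712130159271273 8 [-0.9625  1.449 ] [-0.9425  1.4732]
```

View pics/w1.png

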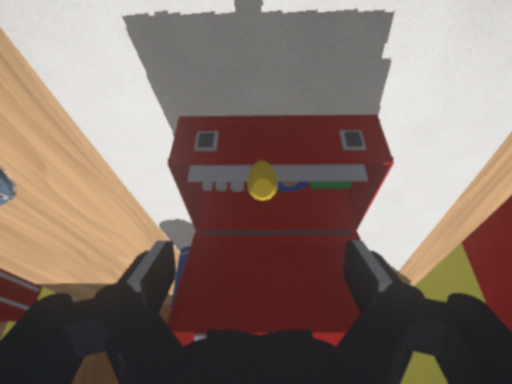

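The wrist view shows the yellow handle nearly end-on at (262,181), with the fingers at (155,270) and (365,270). I picked the wrong yellow blob, so I'll restrict the search to the handle.

```bash
python3 - <<'E'
from g import *
c=pickle.load(open("w1.pkl","rb")); p0=c["extrinsics"]
W=pts(c); h=cv2.cvtColor(c["img"],cv2.COLOR_RGB2HSV)
m=((h[...,0]>18)&(h[...,0]<36)&(h[...,1]>120)&(h[...,2]>80)); r=np.zeros_like(m); r[150:215,235:290]=1; m&=r
v,u=np.where(m); print(len(u),u.min(),u.max(),v.min(),v.max())
P=W[m]; P=P[~np.isnan(P[:,0])]; L=(P-G)@RG  # grasp-frame coords at the planned TCP
print("handle in planned TCP frame (end at z=-.048..)")
for lo in np.arange(L[:,2].min(),L[:,2].max(),.01):
    k=L[(L[:,2]>=lo)&(L[:,2]<lo+.01)]; print(round(lo,3),len(k),k[:,:2].min(0),k[:,:2].max(0)) if len(k)>5 else 0
E
```

```text
911 248 276 161 200
handle in planned TCP frame (end at z=-.048..)
-0.037 563 [-0.0093 -0.0104] [0.0135 0.0128]
-0.027 145 [-0.0103 -0.0115] [0.0145 0.0129]
-0.017 74 [ 0.0068 -0.011 ] [0.0146 0.0123]
-0.007 40 [ 0.0077 -0.0104] [0.0148 0.0101]
0.003 27 [ 0.0097 -0.0087] [0.0138 0.0086]
0.013 16 [ 0.0102 -0.0079] [0.0133 0.0088]
0.023 12 [ 0.0096 -0.0062] [0.0121 0.0081]
0.043 6 [ 0.0065 -0.0045] [0.0084 0.0021]
0.203 15 [-0.0945 -0.0117] [-0.0899  0.0178]
```

Request:
servo_tool(
  series="-1 0.002 0.001 0.03 0 0 0; -1 0.004 0.002 0.06 0 0 0; -1 0.004 0.002 0.085 0 0 0; -1 0.004 0.002 0.105 0 0 0; -1 0.004 0.002 0.117 0 0 0; -1 0.004 0.002 0.117 0 0 0; -1 0.004 0.002 0.117 0 0 0",
)

```text
time_s: 3.28
eef_pos: [0.5615, 0.0902, 0.1374]
eef_rot: [0.216, 0.703, 0.635, -0.236]
wrist_force: [0.5, 1.2, -0.2]
opening: 1.002
grasp_force: 0.0
```

```bash
python3 - <<'E'
from g import *
o=ctrl.get_obs(); print(o["eef_pos"],goto(G,RG),o["wrist_force"])
E
```

```text
[0.5615 0.0902 0.1374] (array([-0.0002, -0.0028,  0.005 ]), array([ 0.0961, -0.0218, -0.2531])) [ 0.4878  1.1557 -0.186 ]
```

Request:
servo_tool(
  series="-1 0.001 -0.002 0.004 0 0 0; 0 0.001 -0.002 0.004 0 0 0; 0.3 0.001 -0.002 0.004 0 0 0; 0.6 0.001 -0.002 0.004 0 0 0; 1 0.001 -0.002 0.004 0 0 0; 1 0.001 -0.002 0.004 0 0 0; 1 0.001 -0.002 0.004 0 0 0; 1 0.001 -0.002 0.004 0 0 0; 1 0.001 -0.002 0.004 0 0 0",
)

```text
time_s: 4.03
eef_pos: [0.5582, 0.0891, 0.1316]
eef_rot: [0.215, 0.703, 0.636, -0.237]
wrist_force: [0.1, 3.5, 2.4]
opening: 0.288
grasp_force: 58.9
```

Request:
servo_tool(
  series="1 -0.002 0 -0.005 0 0 0; 1 -0.004 0 -0.015 0 0 0; 1 -0.006 0 -0.03 0 0 0; 1 -0.008 0 -0.05 0 0 0; 1 -0.01 0 -0.07 0 0 0; 1 -0.01 0 -0.09 0 0 0; 1 -0.01 0 -0.11 0 0 0; 1 -0.01 0 -0.13 0 0 0; 1 -0.01 0 -0.15 0 0 0; 1 -0.01 0 -0.17 0 0 0; 1 -0.01 0 -0.19 0 0 0; 1 -0.01 0 -0.19 0 0 0",
)

```text
time_s: 5.03
eef_pos: [0.5698, 0.1979, 0.2924]
eef_rot: [0.216, 0.703, 0.636, -0.234]
wrist_force: [1.4, 0.4, -0.8]
opening: 0.288
grasp_force: 59.0
```

```bash
python3 - <<'E'
from g import *
c=snap("wrist"); save(c,"pics/w2.png")
o=ctrl.get_obs(); RD=np.array([[0,1,0],[1,0,0],[0,0,-1.]]); print(o["eef_pos"],o["q"],o["wrist_force"],o["opening"])
# tool down, tool y at world +x; and with grip yaw kept
Y=RG[:,1]; RK=np.c_[np.cross(Y,[0,0,-1]),Y,[0,0,-1.]]
print(goto([.52,.10,.47],RK),goto([.52,.10,.47],RD))
E
```

```text
[0.5693 0.1968 0.2904] [ 0.4216  0.4705  1.2362 -0.5653  1.7589  0.5065] [ 0.3587  0.2473 -2.2505] 0.2937135825472612
(array([-0.1893, -0.0387, -0.082 ]), array([ 0.2332, 37.1975, -0.0938])) (array([-0.1893, -0.0387, -0.082 ]), array([-1.5996, 37.1789, -5.5397]))
```

View pics/w2.png

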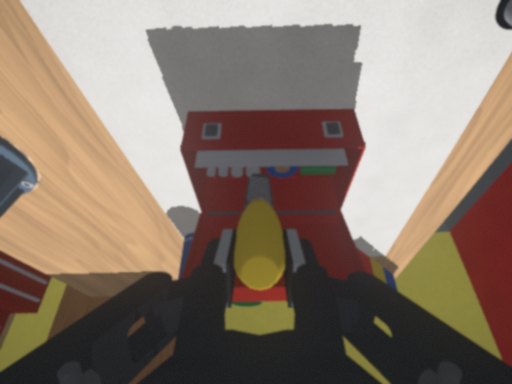

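The wrist view shows the handle held between the fingers at (260,245) and the blade clear at (258,185).

Request:
servo_tool(
  series="1 -0.02 -0.004 -0.02 0 4 0; 1 -0.045 -0.008 -0.04 0.1 9 0; 1 -0.07 -0.013 -0.055 0.1 14 0; 1 -0.095 -0.018 -0.065 0.2 19 0; 1 -0.12 -0.024 -0.075 0.2 24 0; 1 -0.145 -0.03 -0.08 0.2 29 0; 1 -0.17 -0.036 -0.082 0.2 34 0; 1 -0.189 -0.039 -0.082 0.2 37.2 0; 1 -0.189 -0.039 -0.082 0.2 37.2 0; 1 -0.189 -0.039 -0.082 0.2 37.2 0; 1 -0.189 -0.039 -0.082 0.2 37.2 0",
)

```text
time_s: 6.0
eef_pos: [0.5192, 0.099, 0.4665]
eef_rot: [-0.001, 0.742, 0.67, -0.003]
wrist_force: [0.6, 1.0, -1.3]
opening: 0.291
grasp_force: 59.1
```

```bash
python3 - <<'E'
from g import *
c=snap("wrist"); a=snap("top"); s=snap("side"); 
pickle.dump((c,a,s),open("c2.pkl","wb"))
o=ctrl.get_obs(); print(o["eef_pos"],o["q"],o["wrist_force"],o["opening"])
Y=RG[:,1]; RK=np.c_[np.cross(Y,[0,0,-1]),Y,[0,0,-1.]]
print(goto([.4634,-.3517,.47],RK))
im=np.hstack([c["img"][:,60:450],s["img"][:,100:500]]); cv2.imwrite("pics/w3.png",im[...,::-1])
E
```

```text
[0.5194 0.1003 0.4664] [-0.0324 -0.0053  1.3343 -0.0023  1.8182  0.0667] [-0.3708 -0.6737 -0.8536] 0.2876044042375042
(array([-0.4553, -0.0107, -0.0023]), array([-0.3122,  0.1514, -0.0652]))
```

View pics/w3.png

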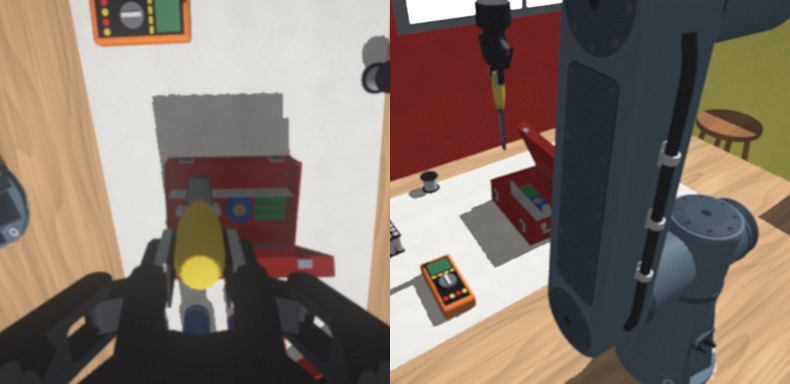

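The wrist half shows the blade from (258,200) to its tip at about (258,178). The side half shows the file hanging nearly plumb, tip at (215,150). I'll measure how the file sits in the hand.

```bash
python3 - <<'E'
from g import *
c,a,s=pickle.load(open("c2.pkl","rb"))
o=ctrl.get_obs();q=o["eef_rot"];Rt=R.from_quat([q[1],q[2],q[3],q[0]]).as_matrix();p=o["eef_pos"]
for n,k in(("wrist",c),("side",s)):
    L=(pts(k)-p)@Rt; h=cv2.cvtColor(k["img"],cv2.COLOR_RGB2HSV)
    m=(abs(L[...,1])<.03)&(abs(L[...,0])<.04)&(L[...,2]>.02)&(L[...,2]<.17)
    v,u=np.where(m); Q=L[m]; print(n,len(Q),u.min(),u.max(),v.min(),v.max())
    for lo in np.arange(.02,.17,.02):
        e=Q[(Q[:,2]>=lo)&(Q[:,2]<lo+.02)]
        if len(e)>3: print(round(lo,2),len(e),np.median(e,0),e.min(0)[:2],e.max(0)[:2])
E
```

```text
wrist 858 240 278 175 220
0.02 162 [0.007  0.0012 0.0265] [ 0.001  -0.0108] [0.0092 0.0133]
0.04 97 [0.0027 0.0012 0.0488] [-0.0059 -0.0094] [0.005  0.0119]
0.06 130 [-0.003   0.0008  0.0729] [-0.0038 -0.0098] [-0.0022  0.0121]
0.08 153 [-0.0037  0.0013  0.09  ] [-0.0047 -0.0098] [-0.003  0.012]
0.1 133 [-0.0044  0.0013  0.1091] [-0.0053 -0.0098] [-0.0037  0.0119]
0.12 99 [-0.0053  0.0013  0.1298] [-0.006 -0.01 ] [-0.0046  0.0116]
0.14 72 [-0.006   0.0013  0.1481] [-0.0066 -0.0092] [-0.0054  0.0117]
0.16 12 [-0.0067  0.0029  0.1614] [-0.0069 -0.0053] [-0.0065  0.008 ]
side 329 204 216 95 150
0.02 78 [ 0.0016 -0.0112  0.0303] [-0.0129 -0.0166] [0.0099 0.0007]
0.04 47 [-0.0011 -0.0091  0.0483] [-0.0092 -0.0141] [0.0066 0.0001]
0.06 42 [-0.0026 -0.0076  0.0693] [-0.0071 -0.0152] [-0.0008  0.0105]
0.08 43 [-0.0035 -0.0088  0.0896] [-0.0083 -0.0153] [-0.0017  0.0077]
0.1 38 [-0.0042 -0.0092  0.1095] [-0.0086 -0.0164] [-0.0025  0.0086]
0.12 38 [-0.0047 -0.0082  0.1291] [-0.0094 -0.0159] [-0.0032  0.0091]
0.14 33 [-0.0054 -0.008   0.1483] [-0.0111 -0.0142] [-0.0043  0.0066]
0.16 10 [-0.0068 -0.0086  0.1634] [-0.01   -0.0124] [-0.0053  0.0045]
```

Request:
servo_tool(
  series="1 -0.025 0 -0.02 -0.3 1 0; 1 -0.06 -0.001 -0.025 -0.3 2 0; 1 -0.1 -0.002 -0.025 -0.3 2.5 0; 1 -0.14 -0.003 -0.025 -0.3 2.5 0; 1 -0.18 -0.004 -0.025 -0.3 2.5 0; 1 -0.22 -0.006 -0.025 -0.3 2.5 0; 1 -0.26 -0.007 -0.025 -0.3 2.5 0; 1 -0.3 -0.008 -0.025 -0.3 2.5 0; 1 -0.34 -0.009 -0.025 -0.3 2.5 0; 1 -0.38 -0.01 -0.025 -0.3 2.5 0; 1 -0.415 -0.011 -0.02 -0.3 2.5 0; 1 -0.44 -0.012 -0.01 -0.3 2.5 0",
)

```text
time_s: 7.15
eef_pos: [0.4633, -0.3397, 0.4783]
eef_rot: [-0.013, 0.742, 0.67, 0.016]
wrist_force: [0.6, 0.6, -1.0]
opening: 0.286
grasp_force: 59.2
```

```bash
cat > f.py <<'E'
from g import *
Y=RG[:,1]; RK=np.c_[np.cross(Y,[0,0,-1]),Y,[0,0,-1.]]; RF=RK@R.from_euler("y",2.4,degrees=True).as_matrix()
E
python3 - <<'E'
from f import *
o=ctrl.get_obs(); print(o["eef_pos"],o["q"],o["wrist_force"],o["opening"])
print(goto([.4625,-.350,.30],RF),goto([.4625,-.350,.17],RF))
E
```

```text
[ 0.4633 -0.3397  0.4783] [-0.8573  0.1143  1.1867  0.0326  1.8669 -0.7466] [ 0.6436  0.5566 -0.9716] 0.2860523307353673
(array([-0.0176, -0.0001,  0.1778]), array([ 0.1286,  0.0608, -0.1714])) (array([-0.0229, -0.0004,  0.3077]), array([ 0.1286,  0.0608, -0.1714]))
```

Request:
servo_tool(
  series="1 -0.006 0 0.03 0 0 0; 1 -0.012 0 0.065 0 0 0; 1 -0.016 0 0.1 0 0 0; 1 -0.018 0 0.135 0 0 0; 1 -0.018 0 0.165 0 0 0; 1 -0.018 0 0.178 0 0 0; 1 -0.018 0 0.178 0 0 0; 1 -0.018 0 0.178 0 0 0; 1 -0.018 0 0.178 0 0 0",
)

```text
time_s: 7.9
eef_pos: [0.4637, -0.3484, 0.3029]
eef_rot: [-0.011, 0.742, 0.671, 0.016]
wrist_force: [-0.5, -0.9, -0.1]
opening: 0.287
grasp_force: 59.2
```

```bash
python3 - <<'E'
from f import *
o=ctrl.get_obs(); print(o["eef_pos"],o["wrist_force"],o["opening"])
w=snap("wrist");a=snap("top")
W=pts(w); h=cv2.cvtColor(w["img"],cv2.COLOR_RGB2HSV)
m=(h[...,0]>95)&(h[...,0]<125)&(h[...,1]>90)&(abs(W[...,0]-.46)<.06)&(abs(W[...,1]+.35)<.06)&(W[...,2]>.1)&(W[...,2]<.12)
r=W[m]; print(len(r))
if len(r)>10:
    A=np.c_[2*r[:,:2],np.ones(len(r))]; s=np.linalg.lstsq(A,(r[:,:2]**2).sum(1),rcond=None)[0]; print("rim",s[:2],np.sqrt(s[2]+s[0]**2+s[1]**2),r.min(0),r.max(0))
T=(abs(W[...,0]-.46)<.04)&(abs(W[...,1]+.35)<.04)&(W[...,2]>.125)&(W[...,2]<.17); B=W[T]; print("blade",len(B),np.median(B,0),B.min(0),B.max(0))
cv2.imwrite("pics/w4.png",w["img"][...,::-1])
print(goto([.4625,-.350,.17],RF))
E
```

```text
[ 0.4637 -0.3484  0.3029] [-0.4537 -0.9182 -0.1318] 0.28679408281944757
350
rim [ 0.4652 -0.3516] 0.030865167559895 [ 0.4338 -0.3812  0.1002] [ 0.4969 -0.3199  0.1131]
blade 115 [ 0.4648 -0.3475  0.1568] [ 0.4546 -0.3489  0.1406] [ 0.4763 -0.3462  0.1698]
(array([-0.0066, -0.0017,  0.133 ]), array([ 0.3464,  0.2003, -0.1261]))
```

View pics/w4.png

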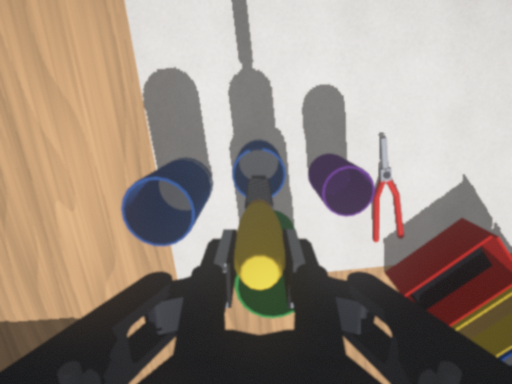

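The blue cup's rim in the wrist view is at (258,168), centred on (0.465,-0.352), and the blade hangs right above it. I'll lower it now.

Request:
servo_tool(
  series="1 -0.001 0 0.015 0 0 0; 1 -0.002 0 0.035 0 0 0; 1 -0.003 0 0.055 0 0 0; 1 -0.004 0 0.075 0 0 0; 1 -0.005 0 0.092 0 0 0; 1 -0.006 0 0.107 0 0 0; 1 -0.007 0 0.118 0 0 0; 1 -0.007 0 0.125 0 0 0; 1 -0.007 0 0.127 0 0 0; 1 -0.007 0 0.127 0 0 0",
)

```text
time_s: 8.83
eef_pos: [0.4629, -0.3497, 0.1737]
eef_rot: [-0.013, 0.742, 0.67, 0.016]
wrist_force: [0.7, -0.2, -0.4]
opening: 0.287
grasp_force: 59.2
```

Creep down for the bottom.

Request:
servo_tool(
  series="1 0 0 0.001 0 0 0; 1 0 0 0.002 0 0 0; 1 0 0 0.003 0 0 0; 1 0 0 0.004 0 0 0; 1 0 0 0.004 0 0 0; 1 0 0 0.004 0 0 0",
)

```text
time_s: 9.33
eef_pos: [0.4634, -0.3503, 0.1711]
eef_rot: [-0.011, 0.742, 0.67, 0.016]
wrist_force: [-1.3, -0.3, 4.6]
opening: 0.285
grasp_force: 60.1
```

Request:
servo_tool(
  series="1 0 0 0.0005 0 0 0; 1 0 0 0.001 0 0 0; 1 0 0 0.001 0 0 0; 1 0 0 0.001 0 0 0",
)

```text
time_s: 9.67
eef_pos: [0.4637, -0.3507, 0.171]
eef_rot: [-0.011, 0.742, 0.67, 0.016]
wrist_force: [-1.8, 0.6, 9.0]
opening: 0.294
grasp_force: 60.7
```

Request:
servo_tool(
  series="0.3 0 0 -0.001 0 0 0; 0.1 0 0 -0.001 0 0 0; -0.2 0 0 -0.001 0 0 0; -0.5 0 0 -0.001 0 0 0; -0.8 0 0 -0.001 0 0 0; -0.8 0 0 -0.001 0 0 0; -0.8 0 0 -0.001 0 0 0; -0.8 0 0 -0.001 0 0 0; -0.8 0 0 -0.001 0 0 0; -0.8 0 0 -0.001 0 0 0",
)

```text
time_s: 10.5
eef_pos: [0.4627, -0.3493, 0.1692]
eef_rot: [-0.013, 0.742, 0.67, 0.016]
wrist_force: [0.2, 0.1, 0.6]
opening: 0.895
grasp_force: 0.0
```

```bash
python3 - <<'E'
from f import *
w=snap("wrist"); cv2.imwrite("pics/w5.png",w["img"][...,::-1]); o=ctrl.get_obs(); print(o["eef_pos"],o["wrist_force"],o["opening"])
E
```

```text
[ 0.4628 -0.3493  0.1693] [ 0.0448 -0.2246 -0.3857] 0.8990193783498382
```

View pics/w5.png

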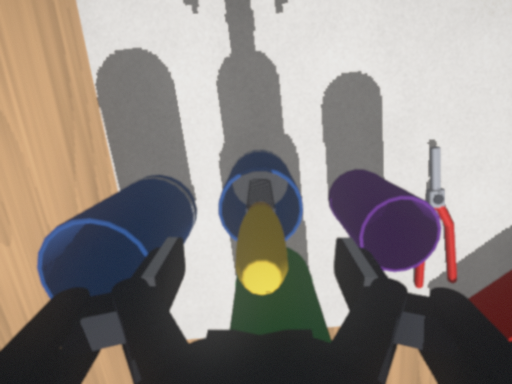

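The file stands centred in the cup at (262,215) and the open fingers are clear at (165,260) and (355,260). I'll retreat straight up.

Request:
servo_tool(
  series="-0.8 0.001 0 -0.01 0 0 0; -0.8 0.001 0 -0.025 0 0 0; -0.8 0.002 0 -0.045 0 0 0; -0.8 0.003 0 -0.075 0 0 0; -0.8 0.005 0 -0.11 0 0 0; -0.8 0.006 0 -0.145 0 0 0; 0 0.008 0 -0.18 0 0 0; 1 0.009 0 -0.21 0 0 0; 1 0.01 0 -0.24 0 0 0; 1 0.011 0 -0.25 0 0 0; 1 0.011 0 -0.25 0 0 0",
)

```text
time_s: 11.47
eef_pos: [0.4628, -0.3493, 0.4239]
eef_rot: [-0.009, 0.742, 0.67, 0.016]
wrist_force: [0.1, -0.5, 0.3]
opening: 0.193
grasp_force: 0.0
```

```bash
python3 - <<'E'
from f import *
a,_=pickle.load(open("c.pkl","rb")); _,a2,_=pickle.load(open("c2.pkl","rb"))
W=pts(a); hsv=cv2.cvtColor(a["img"],cv2.COLOR_RGB2HSV)
m=((hsv[...,0]<8)|(hsv[...,0]>172))&(hsv[...,1]>110); r=np.zeros_like(m); r[110:235,215:305]=1; P=W[m&r]; P=P[~np.isnan(P[:,0])]
# lid outer face: fit plane (RANSAC-free: pick points between z .12 and .25 and y<-.06)
Q=P[(P[:,2]>.12)&(P[:,1]<-.06)]
mid=Q.mean(0)
for _ in range(8):
    n=np.linalg.svd(Q-mid,full_matrices=False)[2][2]; k=abs((Q-mid)@n); Q=Q[k<max(.004,np.percentile(k,90))]; mid=Q.mean(0)
n*=-np.sign(n[1]); print("face normal",n,"angle",np.arccos(n[2]),len(Q),mid,Q.min(0),Q.max(0))
print("yaw of box x axis dir",np.degrees(np.arctan2(n[1],n[0])))
# rows of the lid top edge
T=P[P[:,2]>np.percentile(P[:,2],99.5)-.012]; print("top edge",T.min(0),T.max(0))
# where the front rim lies (box): leftmost red per row, z>.07
F=P[(P[:,2]>.07)&(P[:,2]<.092)&(P[:,1]>.04)]; print("front rim",len(F),np.median(F,0),F.min(0),F.max(0), np.polyfit(F[:,0],F[:,1],1))
o=ctrl.get_obs(); print(o["eef_pos"],o["q"],o["opening"])
E
```

```text
face normal [-0.0777 -0.9139  0.3984] angle 1.16100872980235 1896 [ 0.5597 -0.0998  0.2054] [ 0.4323 -0.1446  0.1202] [ 0.6921 -0.0651  0.2592]
yaw of box x axis dir -94.85894688993115
top edge [ 0.4366 -0.0929  0.2453] [ 0.6945 -0.0424  0.2592]
front rim 126 [0.5543 0.0508 0.0834] [0.4468 0.04   0.0705] [0.6742 0.0594 0.0884] [-0.0744  0.0916]
[ 0.4628 -0.3493  0.4239] [-0.8694  0.1151  1.2902  0.0324  1.7559 -0.7626] 0.19326812599155785
```

```bash
cat > lid.py <<'E'
from f import *
f0=np.array([.0847,.9964]);l0=np.array([.9964,-.0847]); hf=-.0724
RL=np.c_[np.r_[f0,0],np.r_[l0,0],[0,0,-1.]]   # tool x to the front, y along the box
def W_(f,z,l=.566): return np.r_[f*f0+l*l0,z]
def tcp(th,r=.15,lead=0.,push=0.):
    f=hf+r*np.cos(th)-(.03-lead)*np.sin(th)-.011; z=.083+r*np.sin(th)+(.03-lead)*np.cos(th)+.025
    return W_(f,z)
E
python3 - <<'E'
from lid import *
print(goto(W_(-.085,.42),RL),goto(W_(-.085,.2575),RL))
E
```

```text
(array([0.2247, 0.0715, 0.0127]), array([ 0.4715, -2.0929, -0.9336])) (array([0.2188, 0.0703, 0.1751]), array([ 0.4715, -2.0929, -0.9336]))
```

Request:
servo_tool(
  series="1 0.03 0.01 0 0 -1 0; 1 0.065 0.02 0 0.5 -2 -1; 1 0.1 0.032 0 0.5 -2.1 -1; 1 0.135 0.043 0 0.5 -2.1 -1; 1 0.17 0.055 0 0.5 -2.1 -1; 1 0.2 0.065 0.01 0.5 -2.1 -1; 1 0.218 0.07 0.03 0.5 -2.1 -1; 1 0.218 0.071 0.06 0.5 -2.1 -1; 1 0.218 0.071 0.095 0.5 -2.1 -1; 1 0.218 0.07 0.13 0.5 -2.1 -1; 1 0.218 0.07 0.16 0.5 -2.1 -1; 1 0.218 0.07 0.17 0.5 -2.1 -1",
)

```text
time_s: 12.47
eef_pos: [0.5513, -0.13, 0.2514]
eef_rot: [-0.009, 0.736, 0.677, -0.002]
wrist_force: [0.4, 0.5, -1.0]
opening: 0.007
grasp_force: 0.0
```

```bash
python3 - <<'E'
from lid import *
o=ctrl.get_obs(); print(o["eef_pos"],o["wrist_force"],o["opening"],o["q"])
for th in np.linspace(1.161,.6,13): print(round(th,2),*[np.round(x,3) for x in goto(tcp(th,lead=.002),RL)])
E
```

```text
[ 0.5513 -0.13    0.2514] [ 0.3823  0.5121 -0.9815] 0.006582134507588512 [-0.4427  0.1528  1.5848  0.0027  1.4225 -0.3597]
1.16 [ 0.034  0.006 -0.005] [-0.941 -0.519  0.083]
1.11 [ 0.04   0.006 -0.003] [-0.941 -0.519  0.083]
1.07 [ 0.047  0.006 -0.001] [-0.941 -0.519  0.083]
1.02 [0.054 0.006 0.001] [-0.941 -0.519  0.083]
0.97 [0.061 0.006 0.004] [-0.941 -0.519  0.083]
0.93 [0.067 0.006 0.007] [-0.941 -0.519  0.083]
0.88 [0.073 0.006 0.01 ] [-0.941 -0.519  0.083]
0.83 [0.079 0.006 0.014] [-0.941 -0.519  0.083]
0.79 [0.085 0.006 0.018] [-0.941 -0.519  0.083]
0.74 [0.091 0.006 0.022] [-0.941 -0.519  0.083]
0.69 [0.097 0.006 0.027] [-0.941 -0.519  0.083]
0.65 [0.102 0.006 0.031] [-0.941 -0.519  0.083]
0.6 [0.107 0.006 0.036] [-0.941 -0.519  0.083]
```

Request:
servo_tool(
  series="1 0.02 0.003 -0.005 -0.9 -0.5 0; 1 0.03 0.006 -0.005 -0.9 -0.5 0; 1 0.036 0.006 -0.004 -0.9 -0.5 0; 1 0.041 0.006 -0.003 -0.9 -0.5 0; 1 0.047 0.006 -0.001 -0.9 -0.5 0; 1 0.054 0.006 0.001 -0.9 -0.5 0; 1 0.061 0.006 0.004 -0.9 -0.5 0; 1 0.067 0.006 0.007 -0.9 -0.5 0; 1 0.073 0.006 0.01 -0.9 -0.5 0; 1 0.079 0.006 0.014 -0.9 -0.5 0; 1 0.085 0.006 0.018 -0.9 -0.5 0; 1 0.091 0.006 0.022 -0.9 -0.5 0",
)

```text
time_s: 13.47
eef_pos: [0.5684, -0.0412, 0.2368]
eef_rot: [0.005, 0.736, 0.677, 0.002]
wrist_force: [0.3, 0.3, -0.3]
opening: -0.002
grasp_force: 0.0
```

```bash
python3 - <<'E'
from lid import *
o=ctrl.get_obs(); print(o["eef_pos"],o["wrist_force"],o["torque"])
w=snap("wrist"); cv2.imwrite("pics/w6.png",w["img"][...,::-1])
for th in np.linspace(.7,0.05,14): print(round(th,2),*[np.round(x,3) for x in goto(tcp(th,lead=.002),RL)])
E
```

```text
[ 0.5684 -0.0412  0.2368] [ 0.3324  0.3362 -0.2863] [0.034  0.0109 0.0702]
0.7 [ 0.005 -0.003  0.01 ] [0.491 0.16  0.091]
0.65 [ 0.011 -0.003  0.015] [0.491 0.16  0.091]
0.6 [ 0.016 -0.003  0.02 ] [0.491 0.16  0.091]
0.55 [ 0.022 -0.004  0.026] [0.491 0.16  0.091]
0.5 [ 0.027 -0.004  0.031] [0.491 0.16  0.091]
0.45 [ 0.031 -0.004  0.037] [0.491 0.16  0.091]
0.4 [ 0.036 -0.004  0.044] [0.491 0.16  0.091]
0.35 [ 0.04  -0.004  0.05 ] [0.491 0.16  0.091]
0.3 [ 0.044 -0.004  0.057] [0.491 0.16  0.091]
0.25 [ 0.047 -0.004  0.064] [0.491 0.16  0.091]
0.2 [ 0.05  -0.004  0.07 ] [0.491 0.16  0.091]
0.15 [ 0.053 -0.004  0.078] [0.491 0.16  0.091]
0.1 [ 0.055 -0.004  0.085] [0.491 0.16  0.091]
0.05 [ 0.057 -0.004  0.092] [0.491 0.16  0.091]
```

View pics/w6.png

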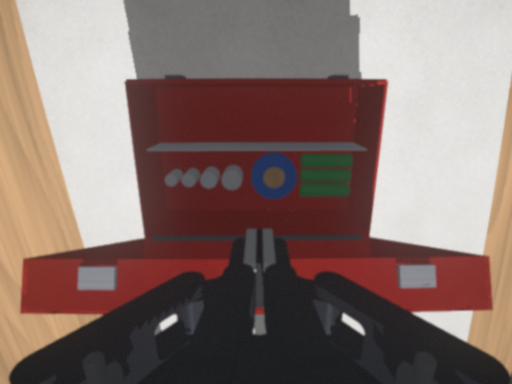

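The wrist view shows the lid's front skirt, with latch plates at (97,278) and (417,276), and the closed fingers at (260,250) past its upper edge. I'll measure the lid's angle now.

```bash
python3 - <<'E'
from lid import *
w=snap("wrist"); W=pts(w)
for col in (60,150,370,460):
    print(col,[(v,np.round([W[v,col,:2]@f0,W[v,col,2]],3).tolist()) for v in (255,264,275,290,305,310,314)])
a=snap("top"); A=pts(a); h=cv2.cvtColor(a["img"],cv2.COLOR_RGB2HSV)
m=((h[...,0]<8)|(h[...,0]>172))&(h[...,1]>110); r=np.zeros_like(m); r[110:235,215:305]=1; P=A[m&r];P=P[~np.isnan(P[:,0])]
F=np.c_[P[:,:2]@f0,P[:,:2]@l0,P[:,2]]
for lo in np.arange(-.12,.11,.015):
    k=F[(F[:,0]>lo)&(F[:,0]<lo+.015)]; print(round(lo,3),len(k),np.round(np.percentile(k[:,2],[10,50,90]),3)) if len(k)>8 else 0
E
```

```text
60 [(255, [-0.013, 0.218]), (264, [-0.004, 0.245]), (275, [-0.009, 0.247]), (290, [-0.017, 0.25]), (305, [-0.023, 0.254]), (310, [-0.027, 0.254]), (314, [-0.028, 0.256])]
150 [(255, [-0.085, 0.094]), (264, [-0.003, 0.245]), (275, [-0.009, 0.247]), (290, [0.02, 0.299]), (305, [0.02, 0.307]), (310, [0.021, 0.31]), (314, [0.02, 0.311])]
370 [(255, [-0.085, 0.095]), (264, [-0.003, 0.246]), (275, [-0.009, 0.248]), (290, [-0.016, 0.251]), (305, [0.02, 0.307]), (310, [0.02, 0.31]), (314, [0.021, 0.312])]
460 [(255, [-0.011, 0.224]), (264, [-0.004, 0.246]), (275, [-0.01, 0.248]), (290, [-0.017, 0.251]), (305, [-0.025, 0.253]), (310, [-0.029, 0.254]), (314, [-0.252, 0.001])]
-0.105 24 [0.107 0.113 0.116]
-0.09 48 [0.118 0.126 0.14 ]
-0.06 15 [0.207 0.219 0.222]
-0.045 146 [0.232 0.246 0.256]
-0.03 352 [0.25  0.253 0.259]
-0.015 265 [0.003 0.246 0.252]
0.0 137 [0.002 0.005 0.008]
0.015 138 [0.002 0.005 0.033]
0.03 225 [0.002 0.005 0.008]
0.045 238 [0.002 0.004 0.007]
0.06 249 [0.002 0.004 0.007]
0.075 254 [0.002 0.004 0.007]
0.09 245 [0.003 0.02  0.084]
```

```bash
python3 - <<'E'
from lid import *
w=snap("wrist"); W=pts(w); o=ctrl.get_obs(); print(o["eef_pos"],o["eef_pos"][:2]@f0,o["eef_pos"][:2]@l0,o["q"],o["wrist_force"],o["time_s"])
for col in (225,240,250,260,270,280,300):
    print(col,[(v,np.round([W[v,col,:2]@f0,W[v,col,:2]@l0,W[v,col,2]],3).tolist()) for v in (232,245,258,270,290,310,330)])
cv2.imwrite("pics/w7.png",cv2.resize(np.hstack([w["img"][180:360,180:340],snap("side")["img"][100:280,180:340]])[...,::-1],None,fx=2.5,fy=2.5))
E
```

```text
[ 0.5684 -0.0417  0.2372] 0.006639453606907127 0.5699013875579918 [-0.2802  0.152   1.6146 -0.0019  1.3646 -0.1965] [-0.3043  0.8737  0.3369] 13.6667
225 [(232, [-0.067, 0.533, 0.076]), (245, [-0.076, 0.534, 0.09]), (258, [-0.002, 0.552, 0.244]), (270, [0.02, 0.557, 0.289]), (290, [0.019, 0.558, 0.301]), (310, [0.024, 0.56, 0.317]), (330, [0.024, 0.561, 0.324])]
240 [(232, [-0.067, 0.55, 0.076]), (245, [0.014, 0.561, 0.258]), (258, [0.014, 0.562, 0.271]), (270, [0.021, 0.563, 0.291]), (290, [0.019, 0.564, 0.3]), (310, [0.024, 0.565, 0.316]), (330, [0.023, 0.565, 0.323])]
250 [(232, [0.018, 0.566, 0.252]), (245, [0.018, 0.566, 0.266]), (258, [0.018, 0.567, 0.277]), (270, [0.02, 0.567, 0.289]), (290, [0.019, 0.567, 0.3]), (310, [0.004, 0.567, 0.293]), (330, [-0.0, 0.567, 0.298])]
260 [(232, [0.018, 0.571, 0.251]), (245, [0.018, 0.571, 0.266]), (258, [0.019, 0.571, 0.278]), (270, [0.015, 0.571, 0.281]), (290, [0.005, 0.571, 0.281]), (310, [-0.027, 0.571, 0.255]), (330, [-0.28, 0.575, 0.001])]
270 [(232, [0.018, 0.576, 0.252]), (245, [0.018, 0.576, 0.266]), (258, [0.018, 0.575, 0.277]), (270, [0.02, 0.575, 0.289]), (290, [0.02, 0.574, 0.301]), (310, [0.015, 0.574, 0.306]), (330, [-0.001, 0.575, 0.298])]
280 [(232, [-0.067, 0.597, 0.075]), (245, [0.014, 0.581, 0.257]), (258, [0.014, 0.58, 0.271]), (270, [0.021, 0.578, 0.291]), (290, [0.019, 0.578, 0.301]), (310, [0.025, 0.576, 0.317]), (330, [0.025, 0.576, 0.325])]
300 [(232, [-0.067, 0.621, 0.076]), (245, [-0.077, 0.619, 0.09]), (258, [-0.002, 0.594, 0.244]), (270, [-0.008, 0.594, 0.247]), (290, [0.019, 0.585, 0.301]), (310, [0.025, 0.582, 0.317]), (330, [0.025, 0.581, 0.325])]
```

View pics/w7.png

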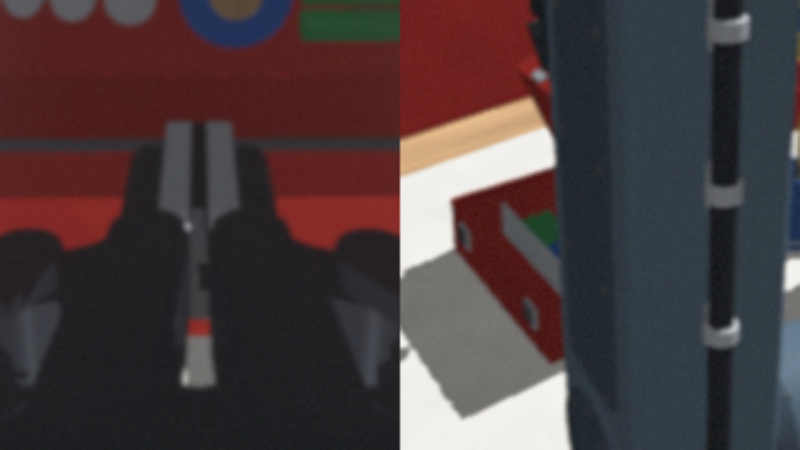

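The depth reading shows the closed fingertips at z≈0.250 with the TCP at 0.237. So they end about 12 mm behind the TCP, not 25 mm ahead, and they passed over the lid without touching it. I'll go back behind the lid and come in lower.

```bash
cat >> lid.py <<'E'
def tcp(th,r=.16,lead=0.):
    f=hf+r*np.cos(th)-(.03-lead)*np.sin(th)-.011; z=.083+r*np.sin(th)+(.03-lead)*np.cos(th)-.012
    return W_(f,z)
E
python3 - <<'E'
from lid import *
for p in ((.007,.29),(-.075,.29),(-.075,.23)): print(*[np.round(x,3) for x in goto(W_(*p),RL)])
E
```

```text
[ 0.    -0.004 -0.053] [0.586 0.229 0.064]
[-0.082 -0.004 -0.052] [0.586 0.229 0.064]
[-0.081 -0.004  0.008] [0.586 0.229 0.064]
```

Request:
servo_tool(
  series="1 0 0 -0.025 0 0 0; 1 0 -0.002 -0.05 0.5 0.2 0; 1 -0.025 -0.004 -0.055 0.5 0.2 0; 1 -0.055 -0.004 -0.055 0.5 0.2 0; 1 -0.08 -0.004 -0.053 0.5 0.2 0; 1 -0.083 -0.004 -0.053 0.5 0.2 0; 1 -0.083 -0.004 -0.035 0.5 0.2 0; 1 -0.083 -0.004 -0.01 0.5 0.2 0; 1 -0.083 -0.004 0.008 0.5 0.2 0; 1 -0.083 -0.004 0.008 0.5 0.2 0",
)

```text
time_s: 14.55
eef_pos: [0.5553, -0.1233, 0.2254]
eef_rot: [-0.003, 0.736, 0.677, -0.001]
wrist_force: [-0.1, -1.0, -0.8]
opening: -0.004
grasp_force: 0.0
```

```bash
python3 - <<'E'
from lid import *
o=ctrl.get_obs(); print(o["eef_pos"],o["eef_pos"][:2]@f0,o["wrist_force"])
for th in np.linspace(1.161,.6,12): print(round(th,2),*[np.round(x,3) for x in goto(tcp(th,lead=.002),RL)])
E
```

```text
[ 0.5553 -0.1233  0.2254] -0.07584760174128856 [-0.106  -0.9833 -0.7575]
1.16 [ 0.031  0.002 -0.003] [-0.306 -0.128  0.018]
1.11 [ 0.039  0.002 -0.001] [-0.306 -0.128  0.018]
1.06 [0.046 0.002 0.001] [-0.306 -0.128  0.018]
1.01 [0.054 0.002 0.004] [-0.306 -0.128  0.018]
0.96 [0.062 0.002 0.008] [-0.306 -0.128  0.018]
0.91 [0.069 0.002 0.011] [-0.306 -0.128  0.018]
0.86 [0.076 0.002 0.015] [-0.306 -0.128  0.018]
0.8 [0.083 0.002 0.02 ] [-0.306 -0.128  0.018]
0.75 [0.09  0.002 0.025] [-0.306 -0.128  0.018]
0.7 [0.096 0.002 0.03 ] [-0.306 -0.128  0.018]
0.65 [0.103 0.002 0.035] [-0.306 -0.128  0.018]
0.6 [0.109 0.002 0.041] [-0.306 -0.128  0.018]
```

Request:
servo_tool(
  series="1 0.015 0.002 -0.003 -0.3 0 0; 1 0.025 0.002 -0.003 -0.3 0 0; 1 0.031 0.002 -0.003 -0.3 0 0; 1 0.035 0.002 -0.002 -0.3 0 0; 1 0.039 0.002 -0.001 -0.3 0 0; 1 0.046 0.002 0.001 -0.3 0 0; 1 0.054 0.002 0.004 -0.3 0 0; 1 0.062 0.002 0.008 -0.3 0 0",
)

```text
time_s: 15.22
eef_pos: [0.5653, -0.0621, 0.222]
eef_rot: [0.003, 0.736, 0.677, 0.003]
wrist_force: [0.1, -1.8, 3.3]
opening: -0.003
grasp_force: 1.5
```

```bash
python3 - <<'E'
from lid import *
o=ctrl.get_obs(); print(o["eef_pos"],o["eef_pos"][:2]@f0,o["wrist_force"])
w=snap("wrist"); W=pts(w)
for col in (60,460): print(col,[(v,np.round([W[v,col,:2]@f0,W[v,col,2]],3).tolist()) for v in range(220,300,8)])
for th in np.linspace(.96,.3,13): print(round(th,2),*[np.round(x,3) for x in goto(tcp(th,lead=.002),RL)])
E
```

```text
[ 0.5653 -0.0621  0.222 ] -0.014027573750187613 [ 0.1195 -1.7622  3.2537]
60 [(220, [0.006, 0.243]), (228, [-0.003, 0.233]), (236, [-0.019, 0.209]), (244, [-0.135, 0.001]), (252, [-0.148, 0.001]), (260, [-0.161, 0.001]), (268, [-0.175, -0.0]), (276, [-0.188, 0.0]), (284, [-0.202, 0.0]), (292, [-0.216, 0.0])]
460 [(220, [0.005, 0.243]), (228, [-0.006, 0.227]), (236, [-0.023, 0.203]), (244, [-0.136, 0.002]), (252, [-0.15, 0.002]), (260, [-0.164, 0.0]), (268, [-0.177, 0.002]), (276, [-0.19, 0.002]), (284, [-0.204, 0.003]), (292, [-0.219, 0.002])]
0.96 [-0.002 -0.002  0.002] [ 0.353 -0.062  0.09 ]
0.9 [ 0.006 -0.002  0.006] [ 0.353 -0.062  0.09 ]
0.85 [ 0.013 -0.002  0.011] [ 0.353 -0.062  0.09 ]
0.8 [ 0.021 -0.002  0.016] [ 0.353 -0.062  0.09 ]
0.74 [ 0.028 -0.002  0.021] [ 0.353 -0.062  0.09 ]
0.68 [ 0.035 -0.002  0.027] [ 0.353 -0.062  0.09 ]
0.63 [ 0.042 -0.002  0.033] [ 0.353 -0.062  0.09 ]
0.57 [ 0.048 -0.002  0.039] [ 0.353 -0.062  0.09 ]
0.52 [ 0.054 -0.002  0.046] [ 0.353 -0.062  0.09 ]
0.46 [ 0.059 -0.002  0.053] [ 0.353 -0.062  0.09 ]
0.41 [ 0.064 -0.002  0.06 ] [ 0.353 -0.062  0.09 ]
0.36 [ 0.069 -0.002  0.068] [ 0.353 -0.062  0.09 ]
0.3 [ 0.073 -0.002  0.076] [ 0.353 -0.062  0.09 ]
```

The lid is moving: its edge is now at (0.006, 0.243) and the force is about 3.7 N, as stated. I'll follow the arc.

Request:
servo_tool(
  series="1 0.006 -0.002 0.006 0.3 0 0; 1 0.013 -0.002 0.011 0.3 0 0; 1 0.021 -0.002 0.016 0.3 0 0; 1 0.028 -0.002 0.021 0.3 0 0; 1 0.035 -0.002 0.027 0.3 0 0; 1 0.042 -0.002 0.033 0.3 0 0; 1 0.048 -0.002 0.039 0.3 0 0; 1 0.054 -0.002 0.046 0.3 0 0; 1 0.059 -0.002 0.053 0.3 0 0; 1 0.064 -0.002 0.06 0.3 0 0; 1 0.069 -0.002 0.068 0.3 0 0",
)

```text
time_s: 16.18
eef_pos: [0.5689, 0.0069, 0.1528]
eef_rot: [0.0, 0.736, 0.677, 0.0]
wrist_force: [-0.6, -0.0, 1.6]
opening: -0.002
grasp_force: 0.8
```

```bash
python3 - <<'E'
from lid import *
o=ctrl.get_obs(); print(o["eef_pos"],o["eef_pos"][:2]@f0,o["wrist_force"])
w=snap("wrist"); W=pts(w)
for col in (100,420): print(col,[(v,np.round([W[v,col,:2]@f0,W[v,col,2]],3).tolist()) for v in range(190,290,10)])
for th in np.linspace(.36,0,10): print(round(th,2),*[np.round(x,3) for x in goto(tcp(th,lead=.001),RL)])
E
```

```text
[0.5689 0.0069 0.1528] 0.05503838624601705 [-0.6454 -0.0223  1.6226]
100 [(190, [0.087, 0.163]), (200, [0.083, 0.166]), (210, [0.076, 0.163]), (220, [0.07, 0.162]), (230, [0.063, 0.16]), (240, [0.056, 0.157]), (250, [0.048, 0.155]), (260, [0.041, 0.154]), (270, [0.031, 0.149]), (280, [0.022, 0.146])]
420 [(190, [0.087, 0.163]), (200, [0.083, 0.166]), (210, [0.077, 0.166]), (220, [0.07, 0.163]), (230, [0.063, 0.159]), (240, [0.055, 0.156]), (250, [0.048, 0.155]), (260, [0.04, 0.153]), (270, [0.031, 0.149]), (280, [0.022, 0.146])]
0.36 [ 0.     0.001 -0.004] [-0.093 -0.034  0.076]
0.32 [0.003 0.001 0.002] [-0.093 -0.034  0.076]
0.28 [0.006 0.001 0.008] [-0.093 -0.034  0.076]
0.24 [0.009 0.001 0.014] [-0.093 -0.034  0.076]
0.2 [0.012 0.001 0.02 ] [-0.093 -0.034  0.076]
0.16 [0.014 0.001 0.026] [-0.093 -0.034  0.076]
0.12 [0.016 0.001 0.032] [-0.093 -0.034  0.076]
0.08 [0.018 0.001 0.038] [-0.093 -0.034  0.076]
0.04 [0.019 0.001 0.044] [-0.093 -0.034  0.076]
0.0 [0.021 0.001 0.051] [-0.093 -0.034  0.076]
```

Request:
servo_tool(
  series="1 0.003 0.001 0.004 0 0 0; 1 0.006 0.001 0.009 0 0 0; 1 0.009 0.001 0.014 0 0 0; 1 0.012 0.001 0.02 0 0 0; 1 0.014 0.001 0.026 0 0 0; 1 0.016 0.001 0.031 0 0 0; 1 0.017 0.001 0.036 0 0 0; 1 0.018 0.001 0.04 0 0 0; 1 0.019 0.001 0.044 0 0 0; 1 0.02 0.001 0.047 0 0 0; 1 0.02 0.001 0.05 0 0 0; 1 0.02 0.001 0.05 0 0 0",
)

```text
time_s: 17.23
eef_pos: [0.5718, 0.026, 0.1064]
eef_rot: [0.001, 0.736, 0.677, -0.0]
wrist_force: [-10.8, 0.5, 23.6]
opening: -0.003
grasp_force: 11.7
```

```bash
python3 - <<'E'
from lid import *
o=ctrl.get_obs(); print(o["eef_pos"],o["eef_pos"][:2]@f0,o["wrist_force"])
w=snap("wrist"); W=pts(w)
for col in (100,420): print(col,[(v,np.round([W[v,col,:2]@f0,W[v,col,2]],3).tolist()) for v in range(180,290,10)])
E
```

```text
[0.5718 0.026  0.1064] 0.07428451693378993 [-10.8211   0.5428  23.5783]
100 [(180, [0.106, 0.099]), (190, [0.104, 0.11]), (200, [0.099, 0.113]), (210, [0.094, 0.113]), (220, [0.088, 0.113]), (230, [0.083, 0.115]), (240, [0.076, 0.114]), (250, [0.07, 0.113]), (260, [0.064, 0.113]), (270, [0.058, 0.114]), (280, [0.051, 0.114])]
420 [(180, [0.107, 0.101]), (190, [0.105, 0.112]), (200, [0.1, 0.114]), (210, [0.094, 0.113]), (220, [0.088, 0.114]), (230, [0.082, 0.114]), (240, [0.077, 0.114]), (250, [0.071, 0.114]), (260, [0.064, 0.113]), (270, [0.057, 0.113]), (280, [0.051, 0.114])]
```

The lid is shut: flat at 113 mm, with 24 N pressing against the stop. I'll retreat up.

Request:
servo_tool(
  series="1 0 0 -0.003 0 0 0; 1 0 0 -0.008 0 0 0; 1 0 0 -0.02 0 0 0; 1 0 0 -0.05 0 0 0; 1 0 0 -0.085 0 0 0; 1 0 0 -0.12 0 0 0; 1 0 0 -0.15 0 0 0; 1 -0.01 0 -0.18 0 0 0; 1 -0.01 0 -0.18 0 0 0; 1 -0.01 0 -0.18 0 0 0",
)

```text
time_s: 18.12
eef_pos: [0.5719, 0.0157, 0.2865]
eef_rot: [0.003, 0.736, 0.677, 0.002]
wrist_force: [-0.5, -0.4, -0.3]
opening: -0.004
grasp_force: 0.0
```

```bash
python3 - <<'E'
from lid import *
o=ctrl.get_obs(); print(o["eef_pos"],o["wrist_force"],o["time_s"])
a=snap("top"); w=snap("wrist"); W=pts(w); k=W[(abs(W[...,:2]@l0-.566)<.1)&(W[...,:2]@f0>0.03)&(W[...,:2]@f0<.095)&(W[...,2]<.2)]; print("lid z",np.percentile(k[:,2],[5,50,95]))
cv2.imwrite("pics/end.png",cv2.resize(a["img"][60:280,80:440,::-1],None,fx=2,fy=2))
E
```

```text
[0.5719 0.0157 0.2865] [-0.4895 -0.3516 -0.3278] 18.1167
lid z [0.1127 0.1138 0.115 ]
```

View pics/end.png

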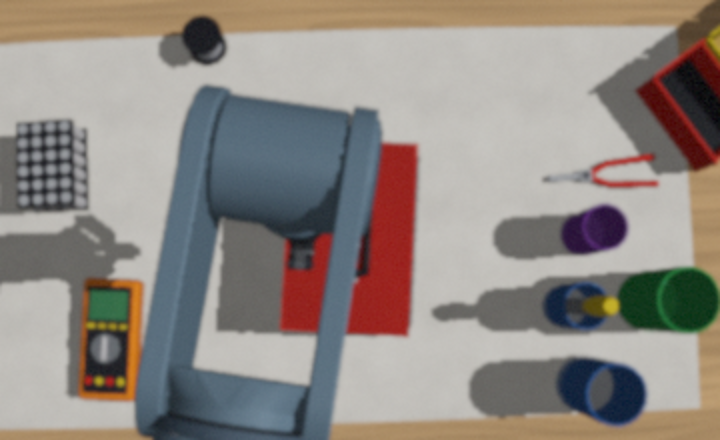

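The lid is shut, flat at 113.8 mm. The file stands in the blue cup, its handle at (605,305) in the crop, and the bystanders are undisturbed.

```bash
python3 -c "
from bench import ctrl; print(ctrl.hand_in())"
```

```text
the job is handed in; nothing more can be done
None
```

The file is upright in the smaller blue cup, the lid is fully shut, the bystanders look undisturbed in the last view, and the job was handed in after about 18 s of the 62 s allowed; no verdict was returned.

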